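# Roll the clay roller into its cradle

### The job

With the fingers, push the loose dark wooden clay roller from its side so that it rolls gently over the bench, up the ramp and into the V-groove of the empty green cradle, where it must lie at rest along the groove. Only push it: do not pinch, lift or carry it, and leave the white roller in the other cradle, the glaze jar and the spatula as they are.

Things in the scene. Friction and masses are not known exactly. Their poses are not given: they have to be found in the camera images.
- roller: loose dark cylinder of lacquered wood, 44 mm diameter, 180 mm long, about 0.2 kg, slippery, a yellow band near each end; between the cradles, up to 9 degrees off parallel. Origin mid-axis (22 mm high at the start); x along the axis, y and z turn as it rolls. It rolls square to its own axis wherever it is pushed, hardly turning on the bench, and stops within a few cm of a slow push's end.
- cradle_empty: empty green block fixed to the bench left or right of the roller, 180 mm long (x, along the groove), 116 wide (y); origin at bench height, mid-groove. Both y sides alike: a ramp from bench level 58 mm from the middle up to a crest 10 mm high 14 mm from the middle, then a V flank down to bench level at the middle. A seated roller's axis is 27 mm high; pushed past the second crest it rolls out.
- cradle_full: the other green cradle, of the same shape and axes, fixed, which holds the white roller
- roller_parked: white roller with blue bands, 44 mm in diameter and 180 mm long, resting loose in the full cradle; leave alone. Origin at the middle of its axis, x along it
- glaze_jar: glaze jar with a black lid and a blue label, 64 mm in diameter, 85 mm tall, loose, standing on the bench beyond the roller; leave alone. Origin at the centre of its underside
- spatula: spatula, 200 mm long, lying loose on the bench beyond the roller; leave alone. Origin at its middle on the bench, handle along its -x
Things that resemble listed ones, but are neither listed nor needed, are in the scene too. Of the things shaped like the roller, the wood one is meant.

How it is judged:
By the outcome, as a careful person would: the job done as asked, in the order asked, and still so for the second after the job is handed in, with the robot touching nothing.
It also fails if it takes over 48 s, if anything falls off the work surface, if the arm or the gripper's body presses on something with over 40 N, if the wrist force passes 120 N, or if a joint passes its speed limit or range.

### The arm

A 6-joint arm with a two-finger parallel gripper is mounted at the origin on the work surface. World frame = base frame: x ahead of the robot, y to its left, z up, the work surface at z = 0. Lengths are in m, angles in degrees, forces in N, time in s.
With the tool pointing down it reaches from about 0.375 to 0.9 m from the base axis. Payload 3.1 kg.
Tool frame: the origin (TCP) lies on the centre line of the jaws, within the pads' length; the fingertips stand finger_overhang ahead of it and the grasp point (between the pads) lies 5 mm behind it (finger_overhang is the distance from the TCP to the fingertips, in m); z points along the fingers, y is the line along which they close (so a half turn about z gives the same grasp; the last joint's range is limited). The gripper opens to 87 mm and grips with 3 to 60 N. Pads are 19 mm wide; open, the fingers measure 117 mm over their backs; the gripper's body (75 mm by 190 mm) begins 51 mm behind the grasp point.
Start: joints at [-74.857, 30.224, 82.088, -0, 67.689, -10.227], TCP at [0.268, -0.565, 0.207] pointing down, gripper open.
Joint ranges: [-176.69, 176.69], [-43.24, 126.21], [12.49, 139.97], [-82, 262], [0, 151.66], [-163.58, 163.58]. Speed limits (degrees/s): [159.86, 159.86, 180, 180, 180, 180].

### API

Orientations are given as a 3x3 rotation matrix whose columns are the frame's x, y, z axes.
In Python, from rig import read_state, capture, calibration, hand_in, finger_overhang gives the robot as it stands.
- The arm moves only by the tool send_rows, never from a script. Its argument "plan" is a list of rows, each a list of 5 numbers: the closure in counts, from 0 (fully open) to 255 (shut), then the shift along the tool's x, y, z in m, then the turn about the tool's z in rad. A call has 1 to 20 rows; each row shifts and turns the commanded pose from where the row before left it, along the tool's axes as they then stand; what a row does not reach is not made up. A row lasts 1/12 s, in which the tool goes at most 41.7 mm and 7.16 degrees, less where a joint would pass 70% of its speed; a pose out of reach is approached as far as the arm can. A call is refused whole if a number of a shift passes 0.0417 or a number of a turn 0.125, either way. A call with a gripper value outside its range is refused whole. The fingers move at their own pace and stop on an object; the grip force is fixed at half the most. Time passes only in rows, so rows that do not move let the fingers close. It gives the time, the measured TCP pose, the force, the opening and the grip force at its end, in the units of the state.
- read_state(): the state, without advancing time (a new reading comes with each control period).
- capture(name): name is "side" or "top"; returns (picture, depth): 384x512x3 uint8, blue, green, red; 384x512 float32, m along the optical axis (not along the pixel's ray), 0 where there is no reading.
- calibration(name): a dict with "fx", "fy", "cx", "cy" (pixels), "xyz" and "rotation" of the camera in the world. Camera axes: x right, y down, z forward; pixel columns grow to the right and rows downward; lengths in m; the calibration is good to about 2 mm. A picture is of the moment at which its call begins. calibration takes no time and is no camera call.
- hand_in(): hands the job in; it is judged then, once.
The state is a dict: "time_s": time; "joint_positions": joint angles; "qvel": joint speeds; "tau": joint torques, N m; "position": TCP position; "tcp_rot": TCP orientation; "force": force on the tool from outside, world axes, zero at the start; "moment": the same for the moment, N m; "opening": opening from 0.0 (shut) to 1.0 (fully open); "grasp_force": force on a finger pad.
Only numpy, scipy, OpenCV 4.12 (cv2) and the standard library are available. Lean on these libraries where they do the work, as an engineer would, in place of code of your own. Each camera call takes 0.05 s, during which the arm holds its last target. There are 200 camera calls.

## Working session

There is one attempt and no reset: what is moved stays moved. The work goes in short steps, Python scripts to look and compute and a tool call to move; the robot and the scene stay as the last step left them, time stands still between calls to the robot, and variables do not carry over. Pictures are saved under pics/ and viewed, at most 10 in all, crops included, and the job is handed in when it is done.

Besides the shell and the picture viewer there is one more tool, called after ">>>" in YAML: its name, and indented under it one key for each argument. send_rows: Moves the arm, as the interface text tells. Its arguments: {"type":"object","properties":{"plan":{"type":"array","items":{"type":"array","items":{"type":"number"}}}},"required":["plan"]}

```bash
mkdir -p pics
python3 - <<'E'
from rig import *
import cv2,numpy as np
print(finger_overhang if not callable(finger_overhang) else finger_overhang())
s=read_state();print(s)
for n in("top","side"):
    p,d=capture(n);cv2.imwrite(f"pics/{n}0.png",p);np.savez(f"{n}0.npz",p=p,d=d);print(calibration(n))
E
```

```text
0.014
{'time_s': 0.0, 'joint_positions': array([-7.48580050e+01,  3.02799975e+01,  8.21580652e+01, -2.14894407e-03,
        6.76868670e+01, -1.02265813e+01]), 'qvel': array([ 0.00824608,  0.03575227,  0.16188716, -0.02518078, -0.06620948,
       -0.03694171]), 'tau': array([-4.40550593e-04, -4.40043032e+01, -1.76591617e+01,  6.32395735e-02,
        5.81452169e-02, -1.66751497e-04]), 'position': array([ 0.26759319, -0.56396267,  0.20645127]), 'tcp_rot': array([[ 9.03564394e-01,  4.28451889e-01, -6.03048541e-04],
       [ 4.28452168e-01, -9.03562033e-01,  2.09566788e-03],
       [ 3.53001095e-04, -2.15194833e-03, -9.99997622e-01]]), 'force': array([-0.48698941,  0.13557428, -0.15653774]), 'moment': array([-0.02259548, -0.05486162, -0.00341784]), 'grasp_force': 0.0, 'opening': 0.9965525337737141}
{'fx': 422.31053900645975, 'fy': 422.31053900645975, 'cx': 257.11976698056594, 'cy': 193.53861419214272, 'xyz': array([0.44928813, 0.01782332, 1.0775962 ]), 'rotation': array([[ 0.02786902, -0.994706  ,  0.09891051],
       [-0.999035  , -0.03107657, -0.03103739],
       [ 0.03394688, -0.09795008, -0.99461218]])}
{'fx': 450.3203877829407, 'fy': 450.3203877829407, 'cx': 258.7978902268835, 'cy': 192.7629622160156, 'xyz': array([-0.04760094,  0.8017957 ,  0.72350229]), 'rotation': array([[-0.81383114, -0.30821071,  0.49263073],
       [-0.58088184,  0.45478945, -0.67508729],
       [-0.01597413, -0.8355673 , -0.54915581]])}
```

View pics/top0.png

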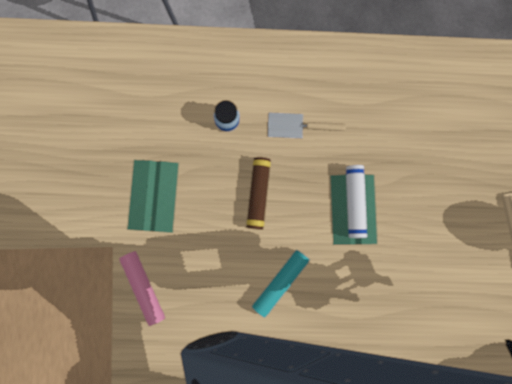

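View pics/side0.png

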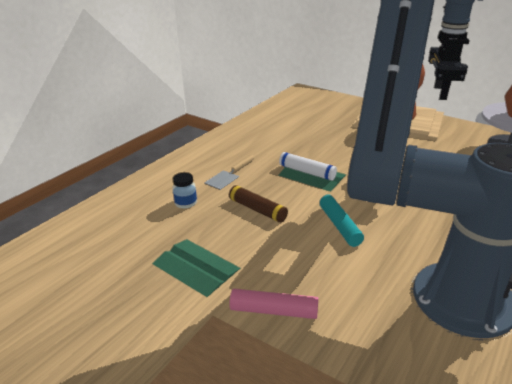

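Top view: the wood roller is at (259,193), the empty cradle at (154,196) on the +y side, the full cradle at (354,209), the jar at (227,115) and the spatula at (300,125). The pink and teal rods are distractors. The side view agrees.

```bash
cat > h.py <<'E'
from rig import *
import cv2,numpy as np
def cast(n,px,z):
    c=calibration(n);px=np.atleast_2d(np.asarray(px,float))
    r=np.c_[(px[:,0]-c['cx'])/c['fx'],(px[:,1]-c['cy'])/c['fy'],np.ones(len(px))]@np.array(c['rotation']).T
    return c['xyz']+r*((z-c['xyz'][2])/r[:,2])[:,None]
def blob(mask,box):
    m=np.zeros_like(mask);x0,y0,x1,y1=box;m[y0:y1,x0:x1]=mask[y0:y1,x0:x1]
    m=cv2.morphologyEx(m,cv2.MORPH_CLOSE,np.ones((7,7)))
    return max(cv2.findContours(m,cv2.RETR_EXTERNAL,cv2.CHAIN_APPROX_NONE)[0],key=cv2.contourArea)[:,0]
def rect(P):
    (c,s,a)=cv2.minAreaRect((P[:,:2]*1000).astype(np.float32))
    if s[0]<s[1]: s=s[::-1];a+=90
    return np.round(c,1),np.round(s,1),round((a+90)%180-90,2)
def roller(p,box,z=.022):
    h=cv2.cvtColor(p,cv2.COLOR_BGR2HSV)
    dark=(h[...,2]<95)&((h[...,0]<20)|(h[...,0]>165)); yel=(h[...,1]>170)&(h[...,0]>18)&(h[...,0]<35)
    m=((dark|yel)*255).astype(np.uint8)
    return rect(cast('top',blob(m,box),z))
def cradle(p,box):
    h=cv2.cvtColor(p,cv2.COLOR_BGR2HSV)
    m=((h[...,0]>65)&(h[...,0]<90)&(h[...,1]>90)*1>0)
    return rect(cast('top',blob((m*255).astype(np.uint8),box),0.003))
E
python3 - <<'E'
from h import *
p=np.load('top0.npz')['p']
h=cv2.cvtColor(p,cv2.COLOR_BGR2HSV);print(h[193,259],h[161,262],h[195,240],h[196,145])
print('roller',roller(p,(235,145,285,240)));print('cradle',cradle(p,(115,145,195,245)))
print('full',cradle(p,(315,160,390,255)))
print(cast('top',[[227,125]],0.04),cast('top',[[267,138],[345,128]],0),cast('top',[[308,260],[255,310]],.03))
v=cv2.resize(p[140:250,110:400],None,fx=2.7,fy=2.7);cv2.imwrite('pics/c.png',v)
E
```

```text
[ 12 132  89] [ 24 146 191] [ 17  80 134] [ 77  92 108]
roller (array([557.2, -15.4]), array([177.4,  38.6]), -4.19)
cradle (array([543.2, 249. ]), array([172.1, 106. ]), -1.97)
full (array([ 524.4, -263.6]), array([171.2, 106.1]), 2.6)
[[0.72251339 0.06568644 0.04      ]] [[ 0.70236676 -0.03745903  0.        ]
 [ 0.7364103  -0.24162469  0.        ]] [[ 0.39276617 -0.14494167  0.03      ]
 [ 0.26931411 -0.01764303  0.03      ]]
```

View pics/c.png

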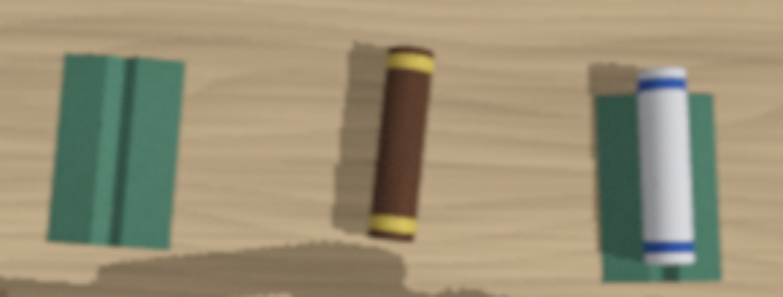

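Measured: roller at (557, −15) mm, −4.2°. Empty cradle at (543, 249) mm, −2.0°. I'll turn the tool so both fingers line up with the roller axis, then move behind it.

>>> send_rows:
  plan:
    - [0,0,0,0,-0.1054]
    - [0,0,0,0,-0.1054]
    - [0,0,0,0,-0.1054]
    - [0,0,0,0,-0.1054]
    - [0,0,0,0,-0.1054]
    - [0,0,0,0,-0.1054]
    - [0,0,0,0,-0.1054]
    - [0,0,0,0,-0.1054]
    - [0,0,0,0,-0.1054]
    - [0,0,0,0,-0.1054]

```text
time_s: 0.93
position: [0.2677, -0.5642, 0.2069]
tcp_rot: [[0.069, 0.998, -0.0], [0.998, -0.069, 0.001], [0.001, -0.0, -1.0]]
force: [0.1, 0.8, 0.4]
opening: 1.001
grasp_force: 0.0
```

>>> send_rows:
  plan:
    - [0,0.025,0.0125,0,0]
    - [0,0.025,0.0125,0,0]
    - [0,0.025,0.0125,0,0]
    - [0,0.025,0.0125,0,0]
    - [0,0.025,0.0125,0,0]
    - [0,0.025,0.0125,0,0]
    - [0,0.025,0.0125,0,0]
    - [0,0.025,0.0125,0,0]
    - [0,0.025,0.0125,0,0]
    - [0,0.025,0.0125,0,0]
    - [0,0.025,0.0125,0,0]
    - [0,0.025,0.0125,0,0]
    - [0,0.025,0.0125,0,0]
    - [0,0.025,0.0125,0,0]
    - [0,0.025,0.0125,0,0]
    - [0,0.025,0.0125,0,0]
    - [0,0.025,0.0125,0,0]
    - [0,0.025,0.0125,0,0]
    - [0,0.025,0.0125,0,0]
    - [0,0.025,0.0125,0,0]

```text
time_s: 2.6
position: [0.5543, -0.0831, 0.2071]
tcp_rot: [[0.074, 0.997, -0.001], [0.997, -0.074, 0.0], [0.0, -0.001, -1.0]]
force: [-0.2, 0.4, 0.1]
opening: 0.994
grasp_force: 0.0
```

Run:
```python
from h import *
s=read_state();print(s['time_s'],s['position'],s['tcp_rot'],s['joint_positions'])
```

```text
2.6 [ 0.55430365 -0.08309128  0.20708227] [[ 7.38404774e-02  9.97269667e-01 -8.91614917e-04]
 [ 9.97270042e-01 -7.38402509e-02  2.84354401e-04]
 [ 2.17740950e-04 -9.10177710e-04 -9.99999562e-01]] [-1.99463310e+01  2.52965790e+01  9.14493811e+01 -2.36438539e-03
  6.33076191e+01 -1.57106717e+01]
```

>>> send_rows:
  plan:
    - [0,0,0,0.02,0]
    - [0,0,0,0.02,0]
    - [0,0,0,0.02,0]
    - [0,0,0,0.02,0]
    - [0,0,0,0.02,0]
    - [0,0,0,0.02,0]
    - [0,0,0,0.02,0]
    - [0,0,0,0.015,0]
    - [0,0,0,0.013,0]
    - [0,0,0,0.01,0]
    - [0,0,0,0,0]

```text
time_s: 3.52
position: [0.5525, -0.084, 0.0273]
tcp_rot: [[0.074, 0.997, -0.004], [0.997, -0.074, 0.002], [0.001, -0.004, -1.0]]
force: [-0.1, 0.3, -0.2]
opening: 1.0
grasp_force: 0.0
```

>>> send_rows:
  plan:
    - [0,0.006,0,0,0]
    - [0,0.006,0,0,0]
    - [0,0.006,0,0,0]
    - [0,0.006,0,0,0]
    - [0,0.005,0,0,0]
    - [0,0.005,0,0,0]
    - [0,0.005,0,0,0]
    - [0,0.005,0,0,0]
    - [0,0.005,0,0,0]
    - [0,0.005,0,0,0]
    - [0,0.005,0,0,0]
    - [0,0.005,0,0,0]
    - [0,0.005,0,0,0]
    - [0,0.005,0,0,0]
    - [0,0.005,0,0,0]
    - [0,0.005,0,0,0]
    - [0,0.005,0,0,0]
    - [0,0.005,0,0,0]
    - [0,0.005,0,0,0]
    - [0,0.005,0,0,0]

```text
time_s: 5.18
position: [0.5618, 0.0197, 0.0294]
tcp_rot: [[0.074, 0.997, -0.0], [0.997, -0.074, 0.0], [0.0, -0.0, -1.0]]
force: [-0.4, -0.0, -0.1]
opening: 1.0
grasp_force: 0.0
```

Run:
```python
from h import *
p,d=capture('top');cv2.imwrite('pics/t1.png',p)
s=read_state();print(s['time_s'],s['position'])
```

```text
5.2333 [0.56172323 0.02049857 0.02944961]
```

View pics/t1.png

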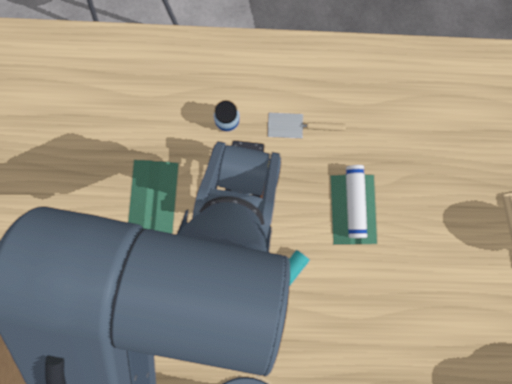

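The arm hides the roller from the top (around (245,190)). The jar, the spatula and the white roller look undisturbed. Checking the side view.

Run:
```python
from h import *
p,d=capture('side');cv2.imwrite('pics/s1.png',p)
```

```text
(no output)
```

View pics/s1.png

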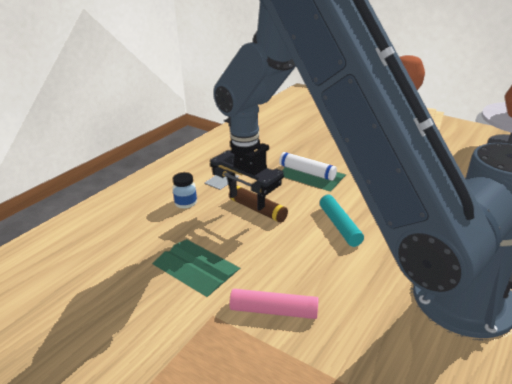

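Run:
```python
from h import *
a=np.load('side0.npz');p0=a['p'];p=cv2.imread('pics/s1.png')
for q in(p0,p):
    h=cv2.cvtColor(q,cv2.COLOR_BGR2HSV);m=((h[...,1]>130)&(h[...,0]>20)&(h[...,0]<32)&(h[...,2]>80)).astype(np.uint8)
    m[:170]=0;m[240:]=0;m[:,:215]=0;m[:,300:]=0
    n,l,st,c=cv2.connectedComponentsWithStats(m)
    for i in range(1,n):
        if st[i,4]>15: print(st[i],c[i],cast('side',[c[i]],.026))
c=cv2.hconcat([cv2.resize(q[150:240,190:320],None,fx=3,fy=5) for q in (p0,p)]);cv2.imwrite('pics/cmp.png',c)
```

```text
[230 186  10  15  62] [233.56451613 192.17741935] [[ 0.63901471 -0.01802395  0.026     ]]
[272 205  11  16  78] [275.70512821 211.62820513] [[ 0.48816198 -0.00673735  0.026     ]]
[272 205  11  16  78] [275.70512821 211.62820513] [[ 0.48816198 -0.00673735  0.026     ]]
```

View pics/cmp.png

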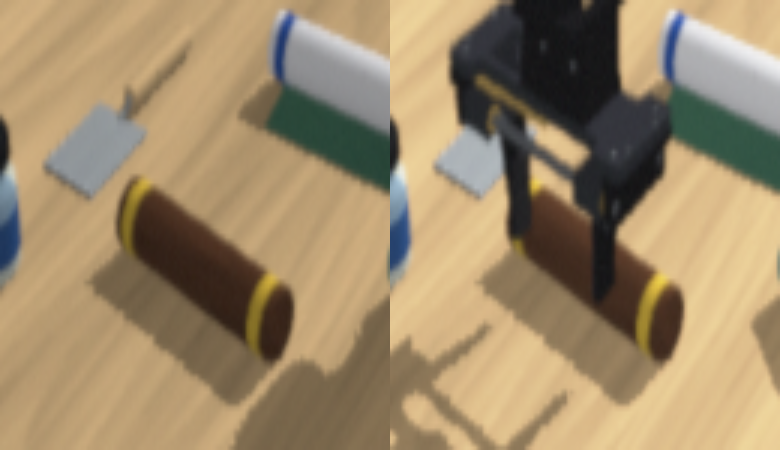

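Run:
```python
from h import *
s=read_state();print(s['time_s'],s['position'],s['force'],s['joint_positions'],finger_overhang)
c=calibration('side');R=np.array(c['rotation'])
P=s['position'];T=s['tcp_rot']
for dy in(-.05,.05):
  for dz in (.014,-.03,-.1):
    w=P+T@[0,dy,dz];v=R.T@(w-c['xyz']);print(dy,dz,w.round(3),(c['fx']*v[0]/v[2]+c['cx']).round(1),(c['fy']*v[1]/v[2]+c['cy']).round(1),'depth',v[2].round(3))
p,d=capture('side')
print(d[150:215:5,262].round(3)); print(d[150:205:5,232].round(3)); print(d[205,270],d[200,245])
```

```text
5.2833 [0.56172264 0.0200252  0.02945012] [ 0.38226624  0.24762503 -0.25407784] [-9.35175236e+00  4.05050875e+01  9.87634002e+01  9.92700768e-03
  4.07386995e+01 -5.17619495e+00] 0.014
-0.05 0.014 [0.512 0.024 0.015] 261.8 217.5 depth 1.19
-0.05 -0.03 [0.512 0.024 0.059] 261.6 203.8 depth 1.166
-0.05 -0.1 [0.512 0.024 0.129] 261.3 180.8 depth 1.127
0.05 0.014 [0.612 0.016 0.015] 233.8 204.1 depth 1.244
0.05 -0.03 [0.612 0.016 0.059] 233.1 190.7 depth 1.22
0.05 -0.1 [0.612 0.016 0.129] 231.8 168.4 depth 1.181
[1.09  1.096 1.101 1.109 1.112 1.1   1.079 1.074 1.079 1.09  1.156 1.167
 1.202]
[1.089 1.187 1.203 1.141 1.142 1.151 1.194 1.202 1.21  1.215 1.288]
1.190632 1.2318729
```

Run:
```python
from h import *
p,d=capture('side')
c=calibration('side');R=np.array(c['rotation'])
g=p.max(2)
for (x0,x1) in((256,266),(228,238)):
  ys,xs=np.mgrid[180:225,x0:x1];ys=ys.ravel();xs=xs.ravel()
  z=d[ys,xs];V=np.c_[(xs-c['cx'])/c['fx']*z,(ys-c['cy'])/c['fy']*z,z]@R.T+c['xyz']
  k=(g[ys,xs]<45)&(z>0)
  W=V[k];o=np.argsort(W[:,2]);print(len(W),ys[k].max());print(np.c_[W[o[:12]].round(3),ys[k][o[:12]],xs[k][o[:12]]])
```

```text
193 210
[[5.24e-01 5.00e-03 3.00e-02 2.08e+02 2.62e+02]
 [5.14e-01 3.20e-02 4.40e-02 2.10e+02 2.59e+02]
 [5.12e-01 1.70e-02 4.50e-02 2.07e+02 2.63e+02]
 [5.13e-01 1.20e-02 4.60e-02 2.06e+02 2.64e+02]
 [5.12e-01 3.10e-02 4.80e-02 2.09e+02 2.60e+02]
 [5.16e-01 3.50e-02 4.80e-02 2.09e+02 2.58e+02]
 [5.12e-01 2.70e-02 4.80e-02 2.08e+02 2.61e+02]
 [5.13e-01 3.40e-02 4.90e-02 2.09e+02 2.59e+02]
 [5.17e-01 3.30e-02 5.00e-02 2.08e+02 2.58e+02]
 [5.12e-01 1.30e-02 5.00e-02 2.05e+02 2.64e+02]
 [5.11e-01 2.40e-02 5.00e-02 2.07e+02 2.62e+02]
 [5.14e-01 3.20e-02 5.00e-02 2.08e+02 2.59e+02]]
102 196
[[6.08e-01 1.80e-02 4.50e-02 1.96e+02 2.34e+02]
 [6.10e-01 2.40e-02 4.70e-02 1.96e+02 2.32e+02]
 [6.08e-01 1.80e-02 4.70e-02 1.95e+02 2.34e+02]
 [6.07e-01 1.10e-02 4.80e-02 1.94e+02 2.36e+02]
 [6.12e-01 2.60e-02 4.80e-02 1.96e+02 2.31e+02]
 [6.05e-01 1.70e-02 4.80e-02 1.95e+02 2.35e+02]
 [6.10e-01 1.60e-02 4.90e-02 1.94e+02 2.34e+02]
 [6.06e-01 2.50e-02 4.90e-02 1.96e+02 2.33e+02]
 [6.12e-01 2.50e-02 5.00e-02 1.95e+02 2.31e+02]
 [6.06e-01 1.60e-02 5.10e-02 1.94e+02 2.35e+02]
 [6.07e-01 1.10e-02 5.10e-02 1.93e+02 2.36e+02]
 [6.13e-01 2.90e-02 5.20e-02 1.95e+02 2.30e+02]]
```

The picture shows the roller unmoved. By depth, the fingertips are at z≈46 mm, about 30 mm above what the reported TCP height implies, so the fingers passed just over it. I'll back off and go lower.

>>> send_rows:
  plan:
    - [0,0,0,-0.02,0]
    - [0,0,0,-0.02,0]
    - [0,-0.02,0,0,0]
    - [0,-0.02,0,0,0]
    - [0,-0.02,0,0,0]
    - [0,-0.02,0,0,0]
    - [0,-0.02,0,0,0]
    - [0,-0.006,0,0,0]
    - [0,0,0,0,0]
    - [0,0,0,0.02,0]
    - [0,0,0,0.02,0]
    - [0,0,0,0.01,0]
    - [0,0,0,0.008,0]
    - [0,0,0,0.007,0]
    - [0,0,0,0.005,0]
    - [0,0,0,0,0]

```text
time_s: 6.72
position: [0.5536, -0.0861, -0.0013]
tcp_rot: [[0.074, 0.997, -0.001], [0.997, -0.074, 0.0], [0.0, -0.001, -1.0]]
force: [-0.4, -1.1, -0.1]
opening: 1.0
grasp_force: 0.0
```

Run:
```python
from h import *
s=read_state();print(s['time_s'],s['position'],s['force'])
p,d=capture('side');cv2.imwrite('pics/s2.png',cv2.resize(p[130:250,180:330],None,fx=5,fy=5))
```

```text
6.7167 [ 0.55361395 -0.08608334 -0.00127158] [-0.40182453 -1.05921913 -0.07185137]
```

View pics/s2.png

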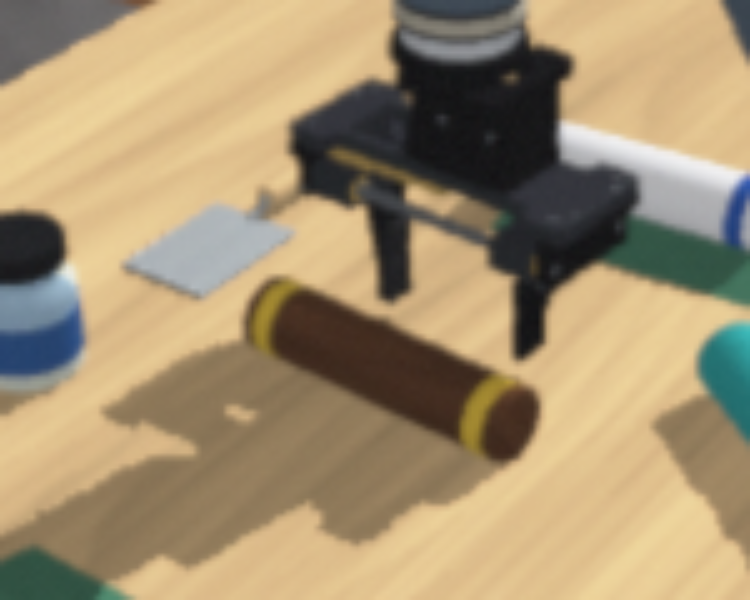

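The fingertips are now just above the bench behind the roller, with the near tip at about full-frame pixel (285,201). Pushing.

>>> send_rows:
  plan:
    - [0,0.006,0,0,0]
    - [0,0.006,0,0,0]
    - [0,0.006,0,0,0]
    - [0,0.005,0,0,0]
    - [0,0.004,0,0,0]
    - [0,0.003,0,0,0]
    - [0,0.003,0,0,0]
    - [0,0.003,0,0,0]
    - [0,0.003,0,0,0]
    - [0,0.003,0,0,0]
    - [0,0.003,0,0,0]
    - [0,0.004,0,0,0]
    - [0,0.004,0,0,0]
    - [0,0.004,0,0,0]
    - [0,0.005,0,0,0]
    - [0,0.005,0,0,0]
    - [0,0.005,0,0,0]
    - [0,0.005,0,0,0]
    - [0,0.005,0,0,0]
    - [0,0.005,0,0,0]

```text
time_s: 8.43
position: [0.5604, 0.0008, -0.0005]
tcp_rot: [[0.074, 0.997, 0.0], [0.997, -0.074, 0.0], [0.0, 0.0, -1.0]]
force: [0.1, -0.2, 0.3]
opening: 1.003
grasp_force: 0.0
```

```bash
cat >> h.py <<'E'
def bands():
    q,d=capture('side')
    h=cv2.cvtColor(q,cv2.COLOR_BGR2HSV);m=((h[...,1]>130)&(h[...,0]>20)&(h[...,0]<32)&(h[...,2]>80)).astype(np.uint8)
    m[:170]=0;m[320:]=0;m[:,:140]=0;m[:,300:]=0
    n,l,st,c=cv2.connectedComponentsWithStats(m)
    for i in range(1,n):
        if st[i,4]>15: print(st[i],cast('side',[c[i]],.026).round(4))
    s=read_state();print(s['time_s'],s['position'].round(4),s['force'].round(2))
    return q
E
python3 -c "
from h import *
bands()"
```

```text
[217 194  11  15  65] [[0.6436 0.033  0.026 ]]
[259 213  12  17  79] [[0.4925 0.0438 0.026 ]]
8.4833 [ 5.603e-01  1.600e-03 -5.000e-04] [ 0.17  0.7  -0.35]
```

Rolling square to its axis as expected (now −4.1°). Continuing.

>>> send_rows:
  plan:
    - [0,0.005,0,0,0]
    - [0,0.005,0,0,0]
    - [0,0.005,0,0,0]
    - [0,0.005,0,0,0]
    - [0,0.005,0,0,0]
    - [0,0.005,0,0,0]
    - [0,0.005,0,0,0]
    - [0,0.005,0,0,0]
    - [0,0.005,0,0,0]
    - [0,0.005,0,0,0]
    - [0,0.005,0,0,0]
    - [0,0.005,0,0,0]
    - [0,0.005,0,0,0]
    - [0,0.005,0,0,0]
    - [0,0.005,0,0,0]
    - [0,0.005,0,0,0]
    - [0,0.005,0,0,0]
    - [0,0.005,0,0,0]
    - [0,0.005,0,0,0]
    - [0,0.005,0,0,0]

```text
time_s: 10.15
position: [0.5678, 0.1004, -0.0006]
tcp_rot: [[0.074, 0.997, -0.0], [0.997, -0.074, -0.0], [-0.0, -0.0, -1.0]]
force: [1.3, 0.3, -0.6]
opening: 0.999
grasp_force: 0.0
```

>>> send_rows:
  plan:
    - [0,0.005,0,0,0]
    - [0,0.005,0,0,0]
    - [0,0.005,0,0,0]
    - [0,0.005,0,0,0]
    - [0,0.005,0,0,0]
    - [0,0.005,0,0,0]
    - [0,0.005,0,0,0]
    - [0,0.005,0,0,0]
    - [0,0.005,0,0,0]
    - [0,0.004,0,0,0]
    - [0,0.004,0,0,0]
    - [0,0,0,0,0]

```text
time_s: 11.15
position: [0.5718, 0.1536, -0.0005]
tcp_rot: [[0.073, 0.997, 0.0], [0.997, -0.073, 0.0], [0.0, 0.0, -1.0]]
force: [-0.2, 1.1, 0.4]
opening: 1.0
grasp_force: 0.0
```

```bash
python3 -c "
from h import *
q=bands();cv2.imwrite('pics/s3.png',cv2.resize(q[130:310,120:330],None,fx=3.3,fy=3.3))"
```

```text
[175 220  12  16  73] [[0.6565 0.1855 0.026 ]]
[217 243  13  19  93] [[0.5052 0.1962 0.026 ]]
11.2 [ 0.5717  0.1532 -0.0006] [ 0.38 -0.4   0.14]
```

View pics/s3.png

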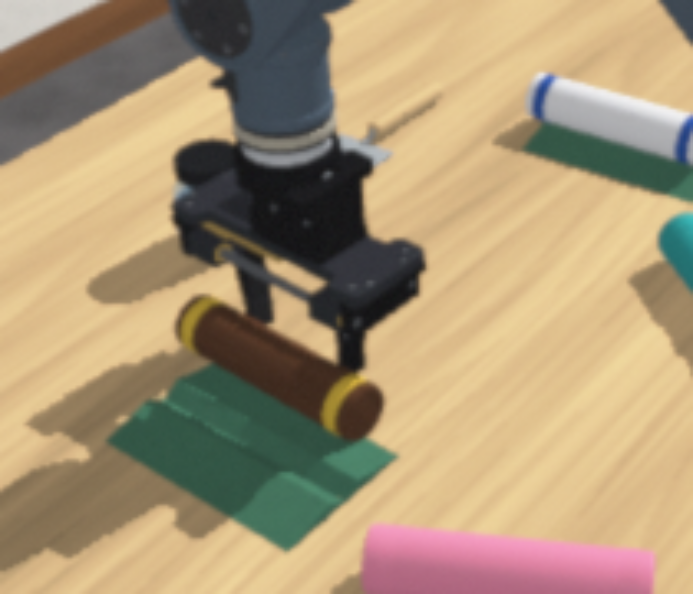

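The roller is at the foot of the ramp, aligned, with its near band at full-frame pixel ~(223,252). Nothing else has been touched. Now up the ramp slowly, turning slightly to match the cradle's yaw.

>>> send_rows:
  plan:
    - [0,0.003,0,0,-0.002]
    - [0,0.003,0,0,-0.002]
    - [0,0.003,0,0,-0.002]
    - [0,0.003,0,0,-0.002]
    - [0,0.003,0,0,-0.002]
    - [0,0.003,0,0,-0.002]
    - [0,0.003,0,0,-0.002]
    - [0,0.003,0,0,-0.002]
    - [0,0.003,0,0,-0.002]
    - [0,0.003,0,0,-0.002]
    - [0,0.003,0,0,-0.002]
    - [0,0.003,0,0,-0.002]
    - [0,0.003,0,0,-0.002]
    - [0,0.003,0,0,-0.002]
    - [0,0.002,0,0,-0.002]
    - [0,0.002,0,0,-0.002]
    - [0,0,0,0,0]

```text
time_s: 12.62
position: [0.5745, 0.1994, -0.0006]
tcp_rot: [[0.042, 0.999, 0.0], [0.999, -0.042, 0.0], [0.0, 0.0, -1.0]]
force: [0.3, 0.2, 0.1]
opening: 0.999
grasp_force: 0.0
```

```bash
python3 -c "
from h import *
q=bands();cv2.imwrite('pics/s4.png',cv2.resize(q[130:310,120:330],None,fx=3.3,fy=3.3))"
```

```text
[160 226  13  16  77] [[0.6698 0.2241 0.026 ]]
[204 249  15  19 103] [[0.5155 0.2308 0.026 ]]
12.6667 [ 0.5744  0.1992 -0.0006] [-0.11 -0.38  0.12]
```

>>> send_rows:
  plan:
    - [0,0.002,0,0,0]
    - [0,0.002,0,0,0]
    - [0,0.001,0,0,0]
    - [0,0,0,0,0]
    - [0,0,0,0,0]

```text
time_s: 13.08
position: [0.5746, 0.2039, -0.0005]
tcp_rot: [[0.042, 0.999, 0.0], [0.999, -0.042, 0.0], [0.0, 0.0, -1.0]]
force: [0.0, -0.6, 0.1]
opening: 1.006
grasp_force: 0.0
```

```bash
python3 -c "
from h import *
q=bands()"
```

```text
[155 231  13  17  80] [[0.6645 0.2455 0.026 ]]
[200 255  14  19 106] [[0.5114 0.2509 0.026 ]]
13.1333 [ 0.5746  0.2038 -0.0006] [0.69 0.48 0.78]
```

The roller dropped into the groove. Retreating clear, then checking from both cameras.

>>> send_rows:
  plan:
    - [0,-0.005,0,0,0]
    - [0,-0.015,0,0,0]
    - [0,-0.02,0,0,0]
    - [0,-0.02,0,0,0]
    - [0,0,0,-0.03,0]
    - [0,0,0,-0.03,0]
    - [0,0,0,-0.03,0]
    - [0,0,0,-0.03,0]
    - [0,0,0,-0.03,0]
    - [0,0,0,-0.03,0]
    - [0,-0.03,0,0,0]
    - [0,-0.03,0,0,0]
    - [0,-0.03,0,0,0]
    - [0,-0.03,0,0,0]
    - [0,-0.03,0,0,0]
    - [0,-0.03,0,0,0]
    - [0,-0.03,0,0,0]
    - [0,-0.03,0,0,0]
    - [0,-0.03,0,0,0]
    - [0,-0.03,0,0,0]

```text
time_s: 14.8
position: [0.5582, -0.1585, 0.1793]
tcp_rot: [[0.043, 0.999, -0.001], [0.999, -0.043, -0.0], [-0.0, -0.001, -1.0]]
force: [1.3, -0.7, 0.3]
opening: 1.005
grasp_force: 0.0
```

Run:
```python
from h import *
q=bands();p,_=capture('top')
a=cv2.resize(q[130:310,120:330],None,fx=1.9,fy=1.9);b=cv2.resize(p[90:270,100:310],None,fx=1.9,fy=1.9)
cv2.imwrite('pics/f.png',cv2.hconcat([a,b]))
try: print(roller(p,(110,130,200,245),.027))
except Exception as e: print(e)
```

```text
[155 231  13  17  82] [[0.665  0.2449 0.026 ]]
[200 254  14  20 107] [[0.5116 0.2505 0.026 ]]
14.85 [ 0.5591 -0.1648  0.1795] [ 0.76 -3.33  0.31]
(array([576.1, 248.1]), array([179.6,  42.3]), -1.69)
```

View pics/f.png

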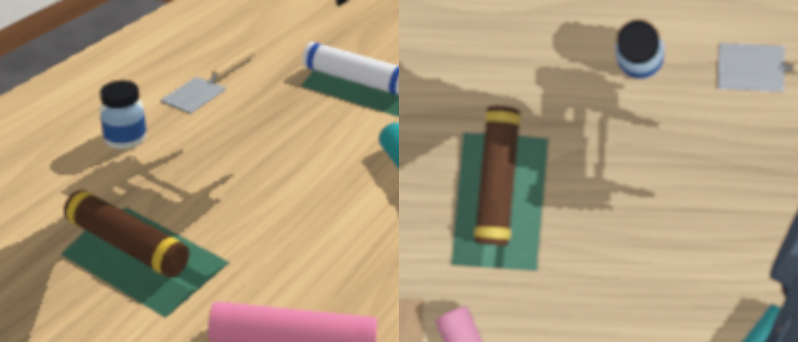

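Both views show the wood roller seated in the groove, −1.7° against the cradle's −2.0°, axis at y = 248 mm and at rest. It overhangs the far end by about 33 mm, with its middle well inside the cradle. The jar, spatula and white roller are untouched. Handing in.

```bash
python3 -c "
from rig import *
print(hand_in())"
```

```text
the job is handed in; nothing more can be done
None
```

I pushed the wood roller up the ramp and handed the job in: it lies at rest along the empty cradle's groove, overhanging the far end by about 33 mm, and the jar, spatula and white roller looked undisturbed.

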